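# Put three wrongly loaded parts trays behind their own started trays in a roller rack

## Task

The three full trays of bolts, brackets and hinges were loaded into the wrong lanes of the little gravity-roller rack, in front of the trays already started. Move each full tray to the lane of its own part, behind the started tray there, so that in every lane the started tray rests against the front stop and the full one has rolled up against its back; as each lane holds only two trays, you may stand one on the clear bench beside the rack meanwhile. Keep all trays upright, and leave the started trays in their lanes: they roll down by themselves.

Things in the scene. Friction and masses are not known exactly. Their poses are not given: they have to be found in the camera images.
- full_bolts_mid (a point): FULL tray of bolts (three layers of three bolts). Open black plastic tray 80 mm long (its x, along the lane) x 68 wide (its y; grasp across it) x 55 high, 0.2 to 0.35 kg; its parts are fixed in it, none above the rim. Point: the tray's centre, 27.5 mm above its underside. Starts as the front tray, against the stop, of a lane of another part.
- full_brackets_mid (a point): FULL tray of brackets (three nested stacks of L brackets). Open black plastic tray 80 mm long (its x, along the lane) x 68 wide (its y; grasp across it) x 55 high, 0.2 to 0.35 kg; its parts are fixed in it, none above the rim. Point: the tray's centre, 27.5 mm above its underside. Starts as the front tray, against the stop, of a lane of another part.
- full_hinges_mid (a point): FULL tray of hinges (seven hinges standing on edge like cards). Open black plastic tray 80 mm long (its x, along the lane) x 68 wide (its y; grasp across it) x 55 high, 0.2 to 0.35 kg; its parts are fixed in it, none above the rim. Point: the tray's centre, 27.5 mm above its underside. Starts as the front tray, against the stop, of a lane of another part.
- started_bolts_mid (a point): STARTED tray of bolts: the same tray (80x68x55 mm, 0.17 kg) with a single bolt left. Point: its centre, 27.5 mm above its underside. Starts second in the bolts lane, against the back of the full tray before it; once that is lifted out (65 mm or more up) it rolls onto the stop by itself within 2 s.
- started_brackets_mid (a point): STARTED tray of brackets: the same tray (80x68x55 mm, 0.17 kg) with a single bracket left. Point: its centre, 27.5 mm above its underside. Starts second in the brackets lane, against the back of the full tray before it; once that is lifted out (65 mm or more up) it rolls onto the stop by itself within 2 s.
- started_hinges_mid (a point): STARTED tray of hinges: the same tray (80x68x55 mm, 0.17 kg) with a single hinge left. Point: its centre, 27.5 mm above its underside. Starts second in the hinges lane, against the back of the full tray before it; once that is lifted out (65 mm or more up) it rolls onto the stop by itself within 2 s.
- stop_bolts (a point): Lane of the bolts, known by the started tray of bolts in it. Point: foot of its front stop, inner face, mid-width, at the roller surface (55 mm above the bench); x runs level along the lane away from the robot, y across, z up. All lanes alike: rollers (18 mm thick, 24 mm apart, free) climb from the stop at 7 degrees over 200 mm; a tray let go on them rolls down to the stop.
- stop_brackets (a point): Lane of the brackets, known by the started tray of brackets in it. Point: foot of its front stop, inner face, mid-width, at the roller surface (55 mm above the bench); x runs level along the lane away from the robot, y across, z up. All lanes alike: tray centres here: at the stop x 36, z 32 mm; second tray touching it x 116, z 42 mm; set one down anywhere up to x 145, z 45 mm.
- stop_hinges (a point): Lane of the hinges, known by the started tray of hinges in it. Point: foot of its front stop, inner face, mid-width, at the roller surface (55 mm above the bench); x runs level along the lane away from the robot, y across, z up. All lanes alike: 84 mm wide between guides 11 mm above the rollers; stop 25 mm above them. Lanes lie 118 mm apart on one frame; their order changes.
- clear_spot (a point): Point on the bench top (z = 0) in the clear patch left of the roller rack, 270 mm to the left of the middle of the rack; no object stands within 80 mm of it at any start (thin scraps and film there do not matter). A full tray can be stood here meanwhile.

How it is judged:
By the outcome, as a careful person would: the job done as asked, in the order asked, and still so for the second after the job is handed in, with the robot touching nothing.
It also fails if it takes over 112 s, if anything falls off the work surface, if the arm or the gripper's body presses on something with over 40 N, if the wrist force passes 120 N, or if a joint passes its speed limit or range.

## Robot

A 6-joint arm with a two-finger parallel gripper is mounted at the origin on a cart in front of the work surface, level with it; the furniture and walls round the work are solid. World frame = base frame: x ahead of the robot, y to its left, z up, the work surface at z = 0. Lengths are in m, angles in rad, forces in N, time in s.
With the tool pointing down it reaches from about 0.275 to 0.85 m from the base axis. Payload 5.2 kg.
Tool frame: the origin (TCP) lies between the finger pads; the fingertips stand 25 mm ahead of it and the grasp point (between the pads) lies 6 mm ahead of it; z points along the fingers, y is the line along which they close (so a half turn about z gives the same grasp; the last joint's range is limited). The gripper opens to 85 mm and grips with 20 to 120 N. Pads are 22 mm wide; open, the fingers measure 114 mm over their backs; the gripper's body (76 mm by 85 mm) begins 54 mm behind the grasp point. The pads swing forward as they close: fully open they stand 13 mm farther back than shut.
Start: joints at [1.037, 0.259, 1.535, -0, 1.348, -0.203], TCP at [0.179, 0.52, 0.256] pointing down, gripper open.
Joint ranges: [-3.14, 3.14], [-0.91, 2.08], [0.19, 2.58], [-1.22, 4.36], [0.22, 2.71], [-3.12, 3.12]. Speed limits (rad/s): [2.57, 2.57, 3.14, 3.14, 3.14, 3.14].

## Interface

Orientations are given as [roll, pitch, yaw] about the fixed x, y, z axes, in that order (R = Rz(yaw) Ry(pitch) Rx(roll)).
In Python, from bench import robot gives the robot as it stands. The module is installed in compiled form; this text tells all that it offers. Calls block until the motion is done:
- robot.movep(position, orientation): joint-space move of the TCP to a pose.
- robot.servo_line(position, orientation=None, vel=0.15): straight line of the TCP; orientation=None keeps the orientation; vel is the mean speed in m/s.
- robot.movej(angles): joint-space move.
- robot.command_gripper(opening, grip_force=None): finger opening in m; grip_force is the grip in N (None keeps the last); returns when the fingers have stopped.
- robot.pause(seconds).
- robot.solve_ik(position, orientation): joint angles nearest the present ones, or None.
- robot.grab_frame(name): name is "scene" or "top" or "wrist"; returns a dict with "color" (400x640x3 uint8, red, green, blue), "range_z" (400x640 float32, m along the optical axis (not along the pixel's ray), 0 where there is no reading), "mtx" (3x3 intrinsics, pixels), "k1" (the pictures are not rectified: a ray, as slopes to the right and down, at radius r is drawn at 1 + k1 r^2 times it, then the intrinsics apply), "view" (4x4, takes a point from world to camera coordinates); the wrist camera has in their place "tool_from_camera" (4x4, takes a point from camera to tool coordinates, whose origin is the TCP and whose axes are the flange's). Camera axes: x right, y down, z forward; pixel columns grow to the right and rows downward; lengths in m; the calibration is good to about 2 mm. A picture is of the moment at which its call begins: read the wrist's pose just before it.
A pose or a line that the arm cannot do raises robot.PlanningError and nothing moves.
- robot.close_job(): hands the job in; it is judged then, once.
Readings, each from a call of its own:
- robot.get_time_s(): time.
- robot.get_qpos(): joint angles.
- robot.get_joint_vel(): joint speeds.
- robot.get_joint_torque(): joint torques, N m.
- robot.get_eef_pos(): TCP position.
- robot.get_orientation(): TCP orientation.
- robot.get_force(): force on the tool from outside, world axes, zero at the start.
- robot.get_torque(): the same for the moment, N m.
- robot.get_gripper_width(): finger opening in m.
- robot.get_gripper_force(): force on a finger pad.
Only numpy, scipy, OpenCV 4.12 (cv2) and the standard library are available. Lean on these libraries where they do the work, as an engineer would, in place of code of your own. Each camera call takes 0.05 s, during which the arm holds its last target. There are 200 camera calls.

## Working session

There is one attempt and no reset: what is moved stays moved. The work goes in short steps, each a Python script; the robot and the scene stay as the last script left them, time stands still between calls to the robot, and variables do not carry over. Pictures are saved under pics/ and viewed, at most 14 in all, crops included, and the job is handed in when it is done.

```bash
mkdir -p pics
cat > h.py <<'E'
from bench import robot
import numpy as np, cv2
def grab(n):
    T=None
    if n=="wrist": p=np.array(robot.get_eef_pos()); o=robot.get_orientation()
    f=robot.grab_frame(n)
    if n=="wrist":
        from scipy.spatial.transform import Rotation as R
        T=np.eye(4); T[:3,:3]=R.from_euler('xyz',o).as_matrix(); T[:3,3]=p
        f["c2w"]=T@np.array(f["tool_from_camera"])
    else: f["c2w"]=np.linalg.inv(f["view"])
    return f
def save(f,n): cv2.imwrite(f"pics/{n}.png",f["color"][:,:,::-1])
def cloud(f):
    K=np.array(f["mtx"]); h,w=f["range_z"].shape
    u,v=np.meshgrid(np.arange(w),np.arange(h))
    x=(u-K[0,2])/K[0,0]; y=(v-K[1,2])/K[1,1]
    X,Y=x.copy(),y.copy()
    for _ in range(8):
        s=1+f["k1"]*(X**2+Y**2); X,Y=x/s,y/s
    z=f["range_z"]; P=np.stack([X*z,Y*z,z],-1)
    W=P@f["c2w"][:3,:3].T+f["c2w"][:3,3]
    W[z<=0]=np.nan
    return W
E
python3 - <<'E'
from h import *
for n in("top","scene"):
    f=grab(n); save(f,n+"0"); W=cloud(f); np.save(n+"0.npy",W)
    print(n,f["c2w"][:3,3])
print(robot.get_orientation(), robot.get_time_s())
E
```

```text
top [0.44887539 0.08457033 0.94586923]
scene [-0.00591786 -0.32230185  0.74846672]
[-3.13991742e+00 -3.05749228e-04  2.81081223e+00] 0.1
```

View pics/top0.png

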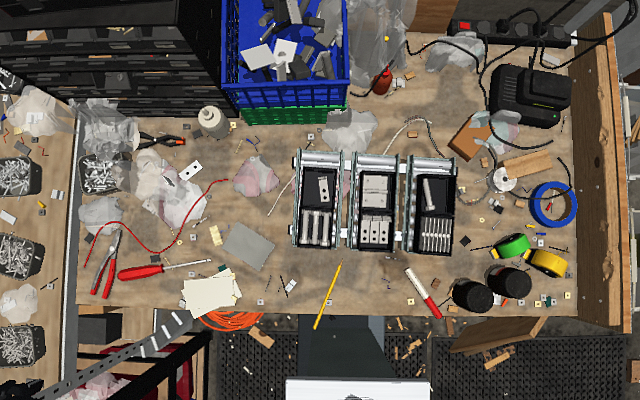

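View pics/scene0.png

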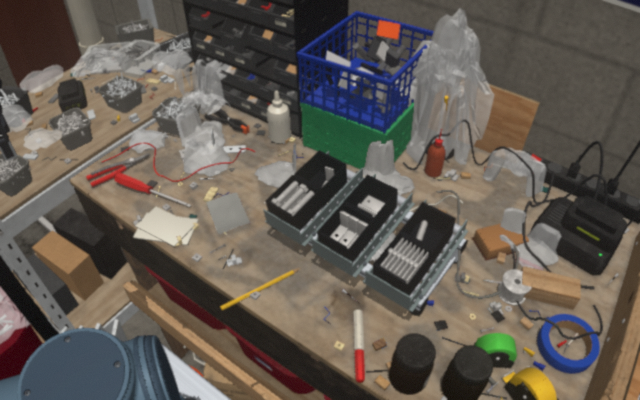

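The top view shows three lanes, with fronts near (318,228), (376,233) and (433,235) and backs near (320,187), (377,192) and (435,193). I'll zoom in to identify the parts.

Run:
```python
from h import *
a=cv2.imread("pics/top0.png")[140:265,280:470]; cv2.imwrite("pics/crop.png",cv2.resize(a,None,fx=4,fy=4,interpolation=cv2.INTER_CUBIC))
W=np.load("top0.npy"); g=cv2.cvtColor(cv2.imread("pics/top0.png"),cv2.COLOR_BGR2HSV)
for c in [(318,228),(376,233),(433,235),(320,187),(377,192),(435,193),(320,160),(378,163)]: print(c,W[c[1],c[0]].round(3))
# high dark points = rims
m=(W[...,2]>.095)&(W[...,2]<.15)
m[:140]=0;m[270:]=0;m[:,:280]=0;m[:,470:]=0
n,l,s,c=cv2.connectedComponentsWithStats(m.astype(np.uint8))
for i in range(1,n):
    if s[i,4]>60:
        P=W[l==i]; print(s[i],np.percentile(P,[2,98],axis=0).round(3).tolist(), cv2.minAreaRect(P[:,:2].astype(np.float32)*1000))
```

```text
(318, 228) [0.482 0.096 0.06 ]
(376, 233) [ 0.474 -0.024  0.071]
(433, 235) [ 0.471 -0.132  0.112]
(320, 187) [0.567 0.094 0.077]
(377, 192) [ 0.558 -0.024  0.081]
(435, 193) [ 0.56  -0.148  0.07 ]
(320, 160) [0.624 0.095 0.072]
(378, 163) [ 0.62  -0.026  0.075]
[ 297  166   41   84 1171] [[0.441, 0.064, 0.098], [0.597, 0.135, 0.128]] ((519.4874267578125, 99.09782409667969), (68.70369720458984, 159.99246215820312), 86.6397476196289)
[358 171  39  81 811] [[0.438, -0.055, 0.097], [0.594, 0.014, 0.128]] ((517.4109497070312, -21.02389907836914), (69.3576431274414, 160.11822509765625), 89.2520980834961)
[ 416  174   41   82 1717] [[0.434, -0.174, 0.096], [0.59, -0.103, 0.128]] ((512.6363525390625, -139.02896118164062), (71.39997863769531, 160.77804565429688), 87.81243133544922)
```

View pics/crop.png

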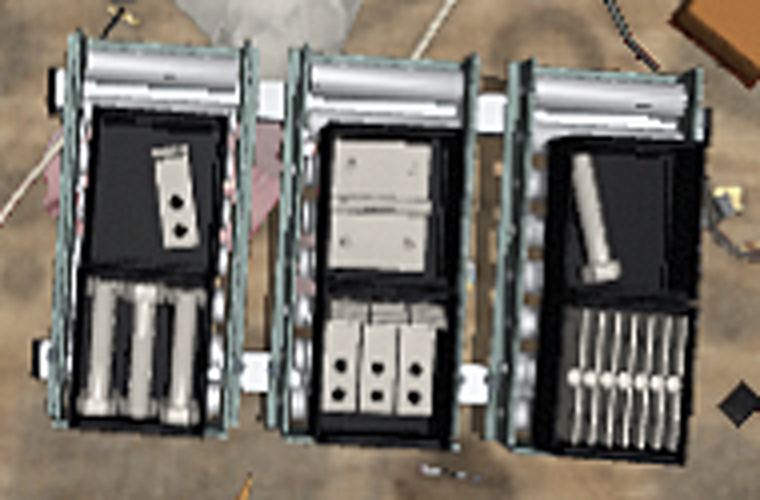

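Left lane: started bracket at the back with full bolts in front. Middle lane: started hinge with full brackets. Right lane: started bolt with full hinges. Next I'll locate the guides in the cloud, then look from close up with the wrist camera over the middle front tray.

```bash
cat >> h.py <<'E'
from scipy.spatial.transform import Rotation as R
YAW=-0.029
def ori(pitch=-7,yaw=None,flip=True):
    y=YAW if yaw is None else yaw
    r=R.from_euler('xyz',[0,np.radians(pitch),y])*R.from_euler('x',np.pi)*R.from_euler('z',np.pi if flip else 0)
    return r
E
python3 - <<'E'
from h import *
for fl in(True,False):
    for p in((.48,-.139,.2),(.48,.1,.2),(.52,.25,.1)):
        print(fl,robot.solve_ik(list(p),ori(flip=fl).as_euler('xyz').tolist()))
W=np.load("top0.npy"); g=cv2.cvtColor(cv2.imread("pics/top0.png"),cv2.COLOR_BGR2HSV)
m=(g[...,0]>70)&(g[...,0]<100)&(g[...,1]>35)&(W[...,2]>.05)&(W[...,2]<.11)
m[:140]=0;m[270:]=0;m[:,:280]=0;m[:,470:]=0
P=W[m]; print(len(P))
c,s=np.cos(YAW),np.sin(YAW); v=-s*P[:,0]+c*P[:,1]; u=c*P[:,0]+s*P[:,1]
h,e=np.histogram(v,bins=np.arange(-.2,.2,.003))
print([(round(e[i],3),int(h[i])) for i in range(len(h)) if h[i]>4]); print(np.percentile(u,[1,99]))
robot.movep([.44,-.02,.36],ori(0).as_euler('xyz').tolist())
f=grab("wrist"); save(f,"w0"); np.save("w0.npy",cloud(f)); print(f["c2w"].round(3),robot.get_time_s())
E
```

```text
True [-0.54637887  0.15002658  1.82633655  0.06915435  1.0599388  -2.11881756]
True [-2.19639311e-02  1.32803401e-01  1.84709249e+00 -9.94559638e-04
  1.03952692e+00 -1.56330883e+00]
True [ 0.27615291  0.40273766  1.75687469 -0.0480862   0.86597016 -1.23661176]
False [-0.54637887  0.15002658  1.82633655  0.06915435  1.0599388   1.02277509]
False [-2.19639311e-02  1.32803401e-01  1.84709249e+00 -9.94559638e-04
  1.03952692e+00  1.57828382e+00]
False [ 0.27615291  0.40273766  1.75687469 -0.0480862   0.86597016  1.90498089]
369
[(np.float64(-0.167), 23), (np.float64(-0.158), 27), (np.float64(-0.092), 33), (np.float64(-0.089), 11), (np.float64(-0.08), 34), (np.float64(-0.077), 17), (np.float64(-0.05), 7), (np.float64(-0.041), 17), (np.float64(-0.038), 20), (np.float64(0.025), 6), (np.float64(0.04), 32), (np.float64(0.07), 43), (np.float64(0.082), 6), (np.float64(0.145), 5), (np.float64(0.154), 20), (np.float64(0.163), 5)]
[0.43956283 0.64118353]
[[ 0.028  0.945  0.326  0.356]
 [ 1.    -0.026 -0.009 -0.017]
 [-0.     0.327 -0.945  0.478]
 [ 0.     0.     0.     1.   ]] 2.3333
```

View pics/w0.png

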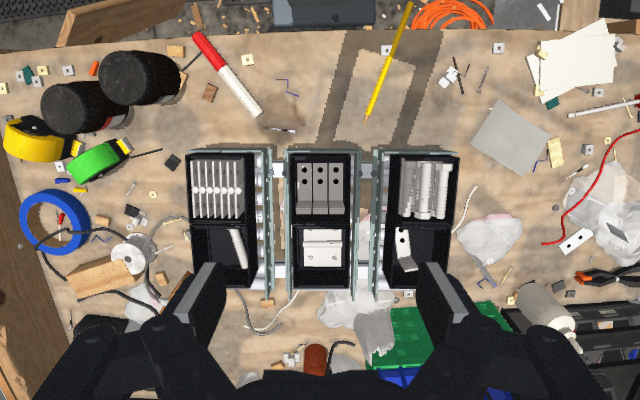

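The wrist view shows all three lanes: front trays at about (222,187), (320,188) and (428,190). I'll fit the rims and guides from its depth.

```bash
cat >> h.py <<'E'
c,s=np.cos(YAW),np.sin(YAW)
def w2l(P): return np.stack([c*P[...,0]+s*P[...,1],-s*P[...,0]+c*P[...,1],P[...,2]],-1)
def l2w(p): return np.array([c*p[0]-s*p[1],s*p[0]+c*p[1],p[2]])
U0=.44
def trays(W,zmin=None,box=(.40,.68,-.21,.18)):
    """rim rectangles in rack frame (u,v,z)"""
    L=w2l(W); hgt=L[...,2]-.055-np.tan(np.radians(7))*(L[...,0]-U0)
    m=(hgt>.042)&(hgt<.075)&(L[...,0]>box[0])&(L[...,0]<box[1])&(L[...,1]>box[2])&(L[...,1]<box[3])
    n,l,st,_=cv2.connectedComponentsWithStats(m.astype(np.uint8),connectivity=8)
    return [(L[l==i],st[i]) for i in range(1,n) if st[i,4]>80]
E
python3 - <<'E'
from h import *
W=np.load("w0.npy")
for P,st in trays(W):
    r=cv2.minAreaRect(P[:,:2].astype(np.float32)*1000); print(st,np.round(r[0],1),np.round(r[1],1),round(r[2],1),np.percentile(P,[1,99],axis=0).round(4).tolist())
    um=np.median(P[:,0])
    for a,b in((-1,.515),(.53,2)):
        Q=P[(P[:,0]>a)&(P[:,0]<b)]
        print('   v',np.percentile(Q[:,1],[1,99]).round(4),'z',np.percentile(Q[:,2],[5,50,95]).round(3))
g=cv2.cvtColor(cv2.imread("pics/w0.png"),cv2.COLOR_BGR2HSV)
L=w2l(W)
m=(g[...,0]>70)&(g[...,0]<100)&(g[...,1]>30)&(L[...,2]>.055)&(L[...,2]<.11)&(L[...,0]>.41)&(L[...,0]<.66)&(abs(L[...,1])<.2)
h,e=np.histogram(L[m][:,1],bins=np.arange(-.2,.2,.003))
print(m.sum(),[(round(float(e[i]),3),int(h[i])) for i in range(len(h)) if h[i]>4]); print(np.percentile(L[m][:,0],[1,99]))
for v0 in (-.16,-.08,-.04,.04,.07,.16):
    Q=L[m]; Q=Q[abs(Q[:,1]-v0)<.014]
    if len(Q)>20: print(v0,len(Q),np.polyfit(Q[:,0],Q[:,1],1).round(4), np.percentile(Q[:,1],[5,50,95]).round(4))
E
```

```text
[ 185  154   68  134 4166] [ 515.5 -124.8] [ 68.8 160. ] 89.9 [[0.4363, -0.1584, 0.0994], [0.5942, -0.0908, 0.1297]]
   v [-0.1582 -0.091 ] z [0.102 0.111 0.119]
   v [-0.1589 -0.0907] z [0.113 0.122 0.13 ]
[ 289  154   62  136 1733] [516.4  -6.6] [160.3  68.8] 0.8 [[0.4367, -0.0409, 0.1024], [0.596, 0.0277, 0.1306]]
   v [-0.0412  0.0265] z [0.106 0.112 0.12 ]
   v [-0.04   0.028] z [0.116 0.126 0.13 ]
[ 388  155   72  134 3245] [517.  113.2] [ 68.9 159.9] 88.1 [[0.4376, 0.0777, 0.1001], [0.5953, 0.1476, 0.1297]]
   v [0.0805 0.1478] z [0.103 0.11  0.119]
   v [0.0766 0.1454] z [0.113 0.123 0.13 ]
[414 162  18  58 636] [478.2 112. ] [65.3 19.2] 2.9 [[0.4462, 0.1046, 0.1009], [0.51, 0.1217, 0.1176]]
   v [0.1046 0.1217] z [0.103 0.109 0.117]Traceback (most recent call last):
  File "<stdin>", line 8, in <module>
    return _quantile_unchecked(
        a, q, axis, out, overwrite_input, method, keepdims, weights)
    return _ureduce(a,
                    func=_quantile_ureduce_func,
    ...<5 lines>...
                    overwrite_input=overwrite_input,
                    method=method)
    r = func(a, **kwargs)
    result = _quantile(arr,
                       quantiles=q,
    ...<2 lines>...
                       out=out,
                       weights=wgt)
    slices_having_nans = np.isnan(arr[-1, ...])
                                  ~~~^^^^^^^^^
IndexError: index -1 is out of bounds for axis 0 with size 0
```

Run:
```python
from h import *
W=np.load("w0.npy")
g=cv2.cvtColor(cv2.imread("pics/w0.png"),cv2.COLOR_BGR2HSV)
L=w2l(W)
# height profile across lanes behind the trays / beside them, 2 mm bins
hg=L[...,2]-.055-np.tan(np.radians(7))*(L[...,0]-.4437)
for a,b in((.60,.635),(.47,.58)):
    m=(L[...,0]>a)&(L[...,0]<b)&(abs(L[...,1])<.2)&(hg>.004)&(hg<.02)
    Q=L[m]; h,e=np.histogram(Q[:,1],bins=np.arange(-.2,.2,.003)); print([(round(float(e[i])*1000),int(h[i])) for i in range(len(h)) if h[i]>3])
m=(g[...,0]>70)&(g[...,0]<105)&(g[...,1]>25)&(L[...,2]>.05)&(L[...,0]>.42)&(L[...,0]<.66)&(abs(L[...,1])<.2)
h,e=np.histogram(L[m][:,1],bins=np.arange(-.2,.2,.003)); print([(round(float(e[i])*1000),int(h[i])) for i in range(len(h)) if h[i]>4])
a=cv2.imread("pics/w0.png")[140:310,170:480]; cv2.imwrite("pics/w0c.png",cv2.resize(a,None,fx=2.5,fy=2.5))
```

```text
[(-113, 4), (-107, 4), (-83, 31), (-80, 44), (-53, 7), (-50, 52), (-38, 5), (-14, 4), (34, 18), (37, 48), (67, 61), (70, 16), (91, 6), (94, 8), (97, 7), (100, 6), (121, 5)]
[(-161, 49), (-158, 84), (-155, 14), (-152, 12), (-149, 7), (-146, 12), (-143, 16), (-140, 15), (-137, 9), (-134, 11), (-131, 12), (-128, 7), (-125, 10), (-122, 21), (-119, 37), (-116, 64), (-113, 69), (-110, 67), (-107, 34), (-104, 24), (-95, 71), (-92, 142), (-83, 55), (-80, 210), (-53, 9), (-50, 198), (-47, 39), (-41, 73), (-38, 23), (-35, 84), (-32, 92), (-29, 114), (-26, 139), (-23, 131), (-20, 124), (-17, 113), (-14, 113), (-11, 164), (-8, 109), (-5, 113), (-2, 155), (1, 99), (4, 139), (7, 111), (10, 141), (13, 136), (16, 111), (19, 105), (22, 56), (25, 34), (34, 16), (37, 221), (40, 9), (67, 200), (70, 72), (76, 104), (79, 111), (91, 29), (94, 60), (97, 61), (100, 56), (103, 56), (106, 72), (109, 116), (112, 13), (121, 4), (124, 7), (127, 7), (130, 85), (133, 10), (136, 5), (139, 7), (142, 128)]
[(-161, 31), (-158, 132), (-155, 10), (-146, 5), (-143, 9), (-140, 11), (-137, 8), (-134, 7), (-131, 11), (-128, 
[... 236 characters left out ...]
16), (-56, 95), (-53, 113), (-50, 341), (-47, 100), (-44, 116), (-41, 248), (-38, 185), (-35, 110), (-32, 97), (-29, 77), (-26, 73), (-23, 94), (-20, 100), (-17, 98), (-14, 100), (-11, 81), (-8, 98), (-5, 83), (-2, 105), (1, 82), (4, 108), (7, 105), (10, 73), (13, 63), (16, 90), (19, 151), (22, 189), (25, 213), (28, 102), (31, 94), (34, 411), (37, 169), (40, 103), (43, 100), (46, 185), (49, 145), (52, 290), (55, 346), (58, 238), (61, 184), (64, 133), (67, 119), (76, 105), (79, 153), (85, 11), (88, 12), (91, 12), (94, 22), (97, 14), (100, 16), (103, 13), (106, 14), (109, 15), (112, 10), (115, 6), (118, 9), (121, 5), (127, 12), (130, 8), (133, 15), (136, 10), (139, 11), (142, 112), (145, 100)]
```

View pics/w0c.png

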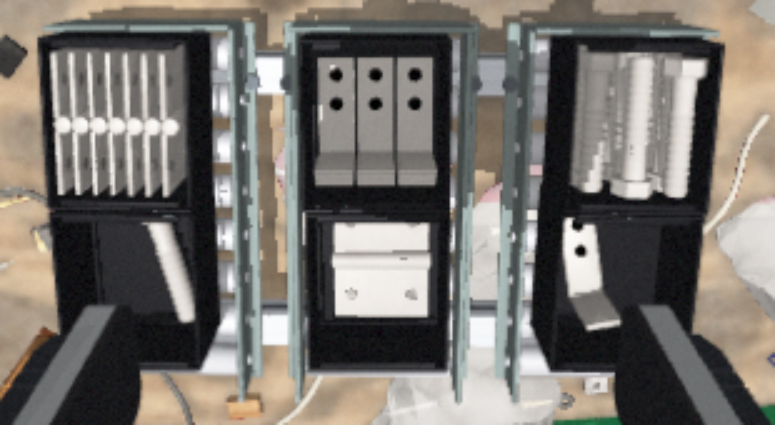

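```bash
cat >> h.py <<'E'
U0=.4437; LANE={'L':.1125,'M':-.0055,'R':-.1235}; DY=-.005
NRM=np.array([-np.sin(np.radians(7)),0,np.cos(np.radians(7))])
def go(lp,pitch,dyaw=0,vel=.2,line=True):
    """TCP to rack-frame point lp"""
    o=ori(pitch,YAW+DY+dyaw).as_euler('xyz').tolist(); p=l2w(lp).tolist()
    robot.servo_line(p,o,vel=vel) if line else robot.movep(p,o)
def front(v): return np.array([U0+.036,v,.055+.032])
def back(v,x=.120): return np.array([U0+x,v,.055+.042+(x-.116)*.1228])
OFF=.012; UP=np.array([0,0,.13])
def pick_front(v,dyaw=0):
    p=front(v)+OFF*NRM
    robot.command_gripper(.085); go(p+[0,0,.08],-7,dyaw,line=False); go(p,-7,dyaw,.12)
    w=robot.command_gripper(.05,50); print('grip',robot.get_gripper_width(),robot.get_gripper_force())
    go(p+UP*.2,-7,dyaw,.06); go(p+UP,-7,dyaw,.2); print('lifted',robot.get_gripper_width(),np.round(robot.get_force(),1))
def place_back(v,dyaw=0):
    p=back(v)+OFF*NRM+[0,0,.002]
    go(p+[0,0,.09],-7,dyaw,.25); go(p+[0,0,.02],-7,dyaw,.15); go(p,-7,dyaw,.05)
    print('down',np.round(robot.get_force(),1)); robot.command_gripper(.082); robot.pause(.3); go(p+[0,0,.1],-7,dyaw,.15); print('t',robot.get_time_s())
E
python3 - <<'E'
from h import *
pick_front(.113)
q=np.array([.544,.2645,.0275+OFF+.0015])
go(q+[0,0,.16],0,vel=.25); go(q+[0,0,.03],0); go(q,0,vel=.05); print(np.round(robot.get_force(),1))
robot.command_gripper(.085); robot.pause(.2); go(q+[0,0,.12],0)
f=grab("top"); save(f,"top1"); print(robot.get_time_s())
E
python3 -c "
import cv2;a=cv2.imread('pics/top1.png')[130:270,200:480];cv2.imwrite('pics/t1c.png',cv2.resize(a,None,fx=2.5,fy=2.5))"
```

```text
grip 0.0675642506730947 55.68898916244507
lifted 0.06723483660772955 [ 0.4  0.4 -3.2]
[-4.4 -1.   2.7]
9.4917
```

View pics/t1c.png

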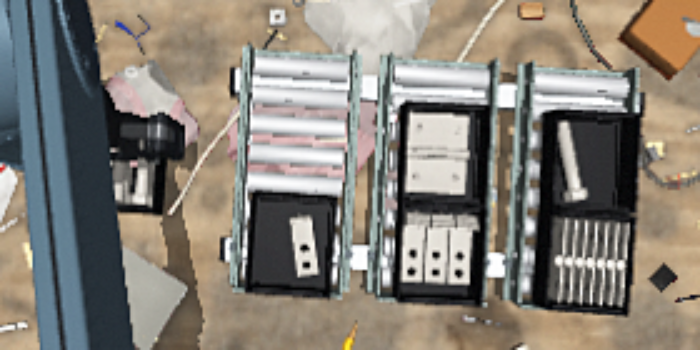

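The bolts tray stands on the bench, and the started brackets tray rolled onto the stop at (295,245) in the crop. Brackets go next into the left lane, then hinges into the middle.

```bash
python3 - <<'E'
from h import *
pick_front(-.0065)
place_back(LANE['L'])
f=grab("top"); save(f,"top2")
E
python3 -c "
import cv2;a=cv2.imread('pics/top2.png')[130:270,200:480];cv2.imwrite('pics/t2c.png',cv2.resize(a,None,fx=2.5,fy=2.5))"
```

```text
grip 0.06736789750038305 56.13175928592682
lifted 0.06707354720119456 [-0.7 -0.3 -2. ]
down [-0.4  0.3 -2.2]
t 16.4833
```

View pics/t2c.png

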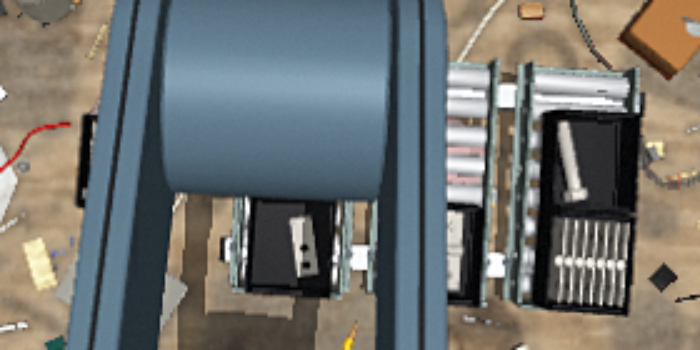

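The arm hides the left lane, but the middle started tray has rolled to its stop. I'll do the hinges, then look with the wrist camera on the way to the bolts.

Run:
```python
from h import *
pick_front(-.1248)
place_back(LANE['M'])
go([.47,.13,.38],0,line=False)
f=grab("wrist"); save(f,"w3"); W=cloud(f); np.save("w3.npy",W); print(robot.get_time_s())
for P,st in trays(W):
    r=cv2.minAreaRect(P[:,:2].astype(np.float32)*1000); print(st,np.round(r[0],1),np.round(r[1],1),round(r[2],1))
L=w2l(W); m=(L[...,2]>.048)&(L[...,2]<.062)&(abs(L[...,1]-.2645)<.055)&(abs(L[...,0]-.544)<.07)
r=cv2.minAreaRect(L[m][:,:2].astype(np.float32)*1000); print('bench',m.sum(),r)
```

```text
grip 0.06700812125722769 55.71605443954468
lifted 0.06746258535945363 [ 0.9  0.5 -3.1]
down [ 0.5  0.4 -2.8]
t 23.4417
24.425
[ 276  127   60  134 1652] [517.  112.6] [ 68.7 160. ] 89.9
[  76  129   67   67 1428] [ 475.4 -124.6] [70.6 79.6] 88.7
[ 174  128   68  133 4198] [516.6  -5.3] [ 69.8 160.3] 90.0
[284 242  31   8 227] [582.5 102.7] [36.9 11.6] 89.6
[316 242  15   8 119] [582.7 132.2] [11.2 17.5] 0.3
bench 1615 ((542.888916015625, 274.1647033691406), (87.52137756347656, 80.89193725585938), 89.68912506103516)
```

View pics/w3.png

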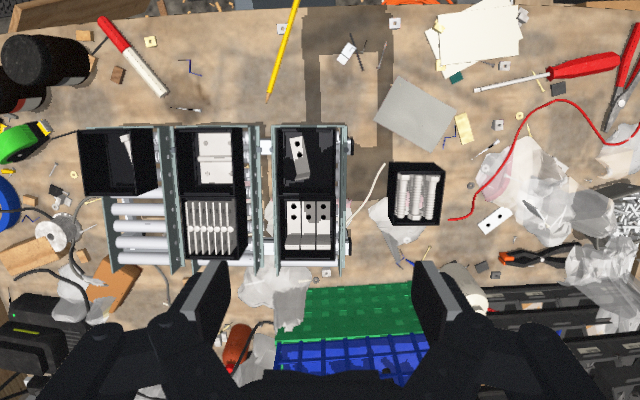

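Both finished lanes show the full tray touching the started one. The bolts tray stands upright at (417,193) and the started bolts tray is on its stop. Now I'll move the bolts tray to the right lane.

Run:
```python
from h import *
q=np.array([.544,.2645,.0275+OFF])
robot.command_gripper(.085); go(q+[0,0,.1],0,line=False); go(q,0,vel=.12)
robot.command_gripper(.05,50); print(robot.get_gripper_width(),robot.get_gripper_force())
go(q+[0,0,.19],0); print(np.round(robot.get_force(),1))
go([U0+.12,LANE['R'],.24],-7,vel=.25)
place_back(LANE['R'])
go([.47,.0,.38],0,line=False); robot.pause(.5)
f=grab("wrist"); save(f,"w4"); W=cloud(f); print(robot.get_time_s())
for P,st in trays(W):
    r=cv2.minAreaRect(P[:,:2].astype(np.float32)*1000); print(st,np.round(r[0],1),np.round(r[1],1),round(r[2],1))
```

```text
0.06732109618858138 58.30985248088837
[ 0.1 -0.3 -3.5]
down [-0.1  0.5 -2.1]
t 32.725
34.1833
[ 182  126   69  133 3752] [ 515.7 -123.8] [159.3  69.7] 0.3
[ 286  126   60  133 2689] [516.2  -5.3] [159.5  68.7] 0.2
[ 384  127   65  133 2512] [517.7 112.6] [159.6  69.3] 0.2
```

View pics/w4.png

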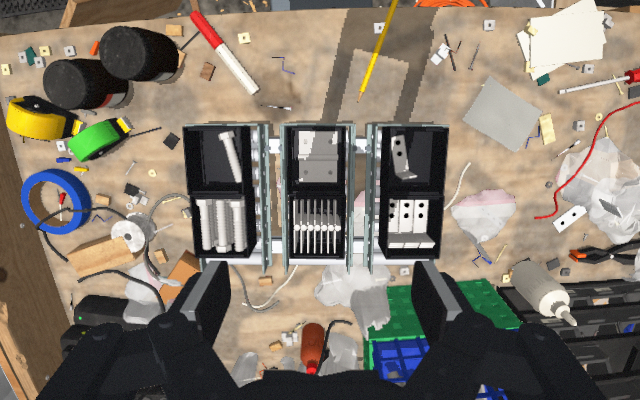

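All three lanes show the started tray in front (215,160), (318,158), (405,157), with its matching full tray touching behind.

```bash
python3 -c "
from bench import robot
print(robot.close_job())"
```

```text
the job is handed in; nothing more can be done
None
```

The job is handed in: each full tray now sits in its own lane against the back of the started tray at the stop, all upright, after about 34 s of robot time.

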